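# Pack the kit box and put its lid on

### The arm

A 6-joint arm with a two-finger parallel gripper is mounted at the origin on the work surface; the furniture and walls round the work are solid. World frame = base frame: x ahead of the robot, y to its left, z up, the work surface at z = 0. Lengths are in mm, angles in rad, forces in N, time in s.
With the tool pointing down it reaches from about 275 to 825 mm from the base axis. Payload 5.2 kg.
Tool frame: the origin (TCP) lies at the very end of the fingers, on their centre line; the grasp point (between the pads) lies 19 mm behind it; z points along the fingers, y is the line along which they close (so a half turn about z gives the same grasp; the last joint's range is limited). The gripper opens to 93 mm and grips with 3 to 60 N. Pads are 15 mm wide; open, the fingers measure 128 mm over their backs; the gripper's body (75 mm by 188 mm) begins 65 mm behind the grasp point.
Start: joints at [-1.356, 0.259, 1.535, -0, 1.348, -0.203], TCP at [223.183, -502.687, 218.653] pointing down, gripper open.
Joint ranges: [-3.14, 3.14], [-0.91, 2.08], [0.19, 2.58], [-1.22, 4.36], [0.22, 2.71], [-3.12, 3.12]. Speed limits (rad/s): [2.57, 2.57, 3.14, 3.14, 3.14, 3.14].

### API

Orientations are given as a unit quaternion [w, x, y, z].
In Python, from cell import sense, eyes, job gives the robot as it stands.
- The arm moves only by the tool carry_out, never from a script. Its arguments are lists of equal length, an entry for each row: "linear": the shift along the tool's x, y, z scaled (see below), a list of three; "spin": the turn about the tool's z scaled (see below); "fingers": the closure, from 0 (fully open) to 1 (shut). In form: {"linear": [[tx, ty, tz], ...], "spin": [spin, ...], "fingers": [fingers, ...]}. A call has exactly 10 rows; each row shifts and turns the commanded pose from where the row before left it, along the tool's axes as they then stand; what a row does not reach is not made up. The controller multiplies each number of a shift by 200 mm and each number of a turn by 360 degrees. A row lasts 1/10 s, in which the tool goes at most 50 mm and 8.59 degrees, less where a joint would pass 70% of its speed; a pose out of reach is approached as far as the arm can. A call with a number of a shift or a turn outside -1 to 1 is refused whole. A call with a gripper value outside its range is refused whole. The fingers move at their own pace and stop on an object; the grip force is fixed at half the most. Time passes only in rows, so rows that do not move let the fingers close, or fill a call up. It gives the time, the measured TCP pose, the force, the opening and the grip force at its end, in the units of the state.
- sense(): the state, without advancing time (a new reading comes with each control period).
- eyes.snapshot(name): name is "side" or "top" or "wrist"; returns a dict with "color" (384x512x3 uint8, red, green, blue), "depth" (384x512 float32, mm along the optical axis (not along the pixel's ray), 0 where there is no reading), "camera_matrix" (3x3 intrinsics, pixels), "eye" and "attitude" of the camera in the world; the wrist camera has in their place "mount" (4x4, takes a point from camera to tool coordinates, whose origin is the TCP and whose axes are the flange's). Camera axes: x right, y down, z forward; pixel columns grow to the right and rows downward; lengths in mm; the calibration is good to about 2 mm. A picture is of the moment at which its call begins: read the wrist's pose just before it.
- job.hand_in(): hands the job in; it is judged then, once.
The state is a dict: "clock": time; "joints": joint angles; "dq": joint speeds; "joint_torque": joint torques, N m; "ee_pos": TCP position; "ee_rot": TCP orientation; "contact_force": force on the tool from outside, world axes, zero at the start; "ft_torque": the same for the moment, N m; "grip_width": opening from 0.0 (shut) to 1.0 (fully open); "finger_force": force on a finger pad.
Only numpy, scipy, OpenCV 4.12 (cv2) and the standard library are available. Lean on these libraries where they do the work, as an engineer would, in place of code of your own. Each camera call takes 0.05 s, during which the arm holds its last target. There are 200 camera calls.

### The job

Pack the small wooden kit box for a job away from the shop: the cork sanding block, the round wooden roller (thrown into the box anyhow) and the spring dividers (lying on the lid) must all lie inside it with nothing standing above the rim. Then put the lid on, handle up, its battens down inside the box, so that it sits flat on the rim all round. Leave the other things on the bench where they are.

Things in the scene. Friction and masses are not known exactly. Their poses are not given: they have to be found in the camera images.
- kit_box: open wooden box fixed to the bench, outside 132 (x) x 202 (y) x 61 mm high, a 10 mm thick cleat on each y end. Origin under its centre, z up
- box_floor (a point): centre of the box's inner floor, 8 mm above the bench. Inside 112 (x) x 182 (y) mm, 53 mm deep, walls 10 mm. The 104 mm block and the 100 mm roller fit across it, along x, side by side; some 77 mm of its length stays free for fingers. The dividers clear the lid if they lie on the flat block, not on the roller
- lid: lift-off wooden lid, 132 (x) x 202 (y) mm, 0.26 kg, right way up on the bench. Two battens below, 6 mm deep, 107 mm long in x, outer faces at y = +-88.5 mm, drop into the box with 2.5 mm play all round. Origin at the centre, level with the batten undersides; boards from z = 6 to 15 mm. Seated, its origin is 55 mm above the box's; a half turn fits too
- lid_handle (a point): centre of the lid's bar handle, 38 mm above the lid's origin: wooden bar 90 mm long in the lid's x, 22 mm wide in y, 22 mm thick, 12 mm clear of the boards between its two feet
- block: brown cork sanding block lying flat, 0.12 kg, 60 (x) x 104 (y) mm, its top 30 mm above what it lies on (cork 58 mm wide above the paper edges); origin under its centre, 32 mm below its top, z up
- roller: round dark wooden roller, 0.18 kg, 45 mm in diameter and 100 mm long in y, lying on its side on the floor of the box at the start, at any angle; origin midway along it, on its skin, 22.5 mm along -z from its axis (underneath it as it first lies); its ends can start within a few mm of the walls and tip it if they rub as it is lifted
- dividers: black spring dividers lying flat on the lid, beside its handle, 58 (x) x 105 (y) x 10 (z) mm, 0.07 kg; origin under the centre. The round head, 18 mm across, is at y = -43 mm; the legs spread from there to points at y = +52 mm; they can be taken across both legs (near parallel, 35 mm wide overall at y = 0) or by the head
- stop: bystander: black rubber lathe stop, cylinder 33 mm across and 26 mm high, stands near the sanding block; origin under its centre
- offcut: bystander: beech offcut, plain block 35 x 62 x 21 mm (x, y, z), lies near the sanding block; origin under its centre
- mallet: bystander: turned wooden mallet lying on the bench, 159 mm along its y, 75 mm high; origin under its centre

How it is judged (in metres and radians):
At the end, for the whole second after the job is handed in: Block, roller and dividers lie inside the box, origins below 55 mm in its frame. Lid handle up on the rim: origin 50 to 57.5 mm above the box's, within 6 mm of its centre, within 0.06 rad of its direction (either way round), tilted under 0.02 rad. All at rest (x of block in the frame of kit_box between -0.056 and 0.056 m and y of block in the frame of kit_box between -0.091 and 0.091 m and z of block in the frame of kit_box between 0 and 0.055 m and x of roller in the frame of kit_box between -0.056 and 0.056 m and y of roller in the frame of kit_box between -0.091 and 0.091 m and z of roller in the frame of kit_box between 0 and 0.055 m and x of dividers in the frame of kit_box between -0.056 and 0.056 m and y of dividers in the frame of kit_box between -0.091 and 0.091 m and z of dividers in the frame of kit_box between 0 and 0.055 m and z of lid in the frame of kit_box between 0.05 and 0.0575 m and horizontal distance between lid and kit_box below 0.006 m and angle between the y axis of lid and the y axis of kit_box, either way round below 0.06 rad and angle between lid's own z axis and vertical below 0.02 rad and linear speed of each of lid, block, roller, dividers below 0.02 m/s); the robot touches nothing.
It fails at once if another thing on the bench was moved more than 30 mm or knocked over (distance of any of stop, offcut, mallet from where it was at the start of the episode above 0.03 m or angle between stop's own z axis and vertical above 0.5 rad).
It also fails if it takes over 72 s, if anything falls off the work surface, if the arm or the gripper's body presses on something with over 40 N, if the wrist force passes 120 N, or if a joint passes its speed limit or range.

## Working session

There is one attempt and no reset: what is moved stays moved. The work goes in short steps, Python scripts to look and compute and a tool call to move; the robot and the scene stay as the last step left them, time stands still between calls to the robot, and variables do not carry over. Pictures are saved under pics/ and viewed, at most 10 in all, crops included, and the job is handed in when it is done.

Besides the shell and the picture viewer there is one more tool, called after ">>>" by a JSON object that holds its "api" and its "payload", one argument or row to a line. carry_out: Moves the arm, as the interface text tells. Shifts and turns lie within -1 to 1; 1 stands for 200 mm of shift or 360 degrees of turn. Its arguments: {"type":"object","properties":{"linear":{"type":"array","items":{"type":"array","items":{"type":"number","minimum":-1,"maximum":1}}},"spin":{"type":"array","items":{"type":"number","minimum":-1,"maximum":1}},"fingers":{"type":"array","items":{"type":"number"}}},"required":["linear","spin","fingers"]}

```bash
mkdir -p pics; ls
cat > h.py <<'E'
import numpy as np, cv2
from cell import sense, eyes, job
from scipy.spatial.transform import Rotation as R
def snap(n):
    s=sense(); d=eyes.snapshot(n); d['state']=s
    if n=='wrist':
        T=np.eye(4); q=s['ee_rot']; T[:3,:3]=R.from_quat([q[1],q[2],q[3],q[0]]).as_matrix(); T[:3,3]=s['ee_pos']
        d['T']=T@np.array(d['mount'])
    else:
        a=np.array(d['attitude']); T=np.eye(4)
        T[:3,:3]=a if a.shape==(3,3) else R.from_quat([a[1],a[2],a[3],a[0]]).as_matrix(); T[:3,3]=d['eye']; d['T']=T
    return d
def cloud(d):
    K=np.array(d['camera_matrix']); z=d['depth']; v,u=np.mgrid[:z.shape[0],:z.shape[1]]
    P=np.stack([(u-K[0,2])/K[0,0]*z,(v-K[1,2])/K[1,1]*z,z],-1)
    return P@d['T'][:3,:3].T+d['T'][:3,3]
def save(d,f): cv2.imwrite('pics/'+f,d['color'][:,:,::-1])
E
python3 - <<'E'
from h import *
a=snap('top'); b=snap('side')
np.savez('a.npz',**{k:np.array(v) for k,v in a.items() if k!='state'})
print(a['attitude'],a['eye'],b['eye'],a['camera_matrix'],a['state'])
im=np.hstack([a['color'],b['color']])[:,:,::-1]
cv2.imwrite('pics/1.png',a['color'][:,:,::-1]); cv2.imwrite('pics/2.png',b['color'][:,:,::-1])
E
```

```text
pics
[-0.02932893  0.70804537 -0.70497004  0.02878907] [ 316.29706325   45.07600129 1309.60477343] [-446.99916137  275.69833601  545.80644715] [[371.58471125   0.         262.04584692]
 [  0.         371.58471125 192.92066085]
 [  0.           0.           1.        ]] {'clock': 0.0, 'joints': array([-1.35577730e+00,  2.59323549e-01,  1.53607647e+00,  2.20245952e-05,
        1.34803489e+00, -2.02813140e-01]), 'dq': array([ 8.44123398e-06,  1.19688122e-04,  1.91723034e-04,  2.85054149e-04,
        1.23411558e-03, -1.05646742e-03]), 'joint_torque': array([-3.24510729e-04, -4.37303495e+01, -2.84008706e+01,  7.17928936e-02,
        4.13545291e-02, -1.43842517e-04]), 'ee_pos': array([ 223.07986447, -502.11826315,  217.83085816]), 'ee_rot': array([-9.21176648e-04,  9.78256384e-01,  2.07397198e-01,  5.11619008e-06]), 'contact_force': array([ 0.19312172,  0.31340492, -0.31782813]), 'ft_torque': array([ 0.02589549, -0.02235422, -0.04954079]), 'finger_force': 0.0, 'grip_width': 1.0010720778356226}
```

View pics/1.png

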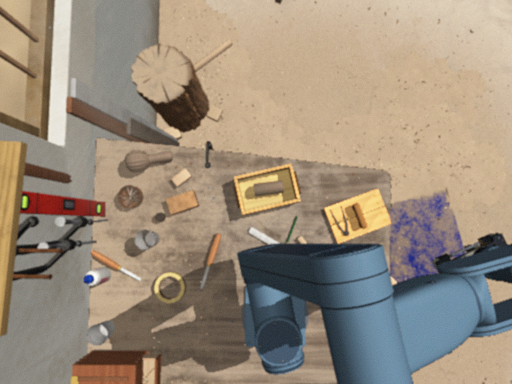

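View pics/2.png

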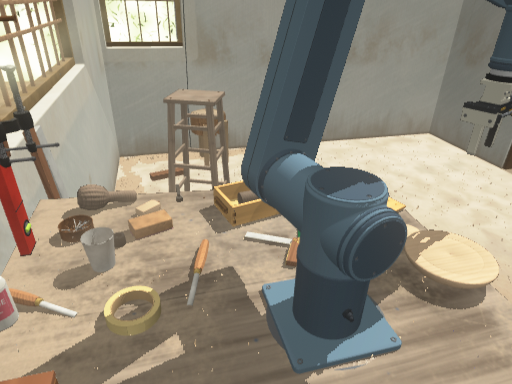

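The top view shows the box at (267,190) with the roller in it, the lid at (357,215) with the dividers at (338,217), the block at (182,203), the offcut at (180,177) and the stop at (159,217). +x is up and +y is left. Next I'll measure them.

Run:
```python
from h import *
d=dict(np.load('a.npz')); P=cloud(d); c=d['color']
hsv=cv2.cvtColor(c,cv2.COLOR_RGB2HSV)
for n,(u0,u1,v0,v1),(z0,z1) in [('box',(225,310,155,225),(50,72)),('rol',(240,295,170,210),(22,46)),('lid',(315,400,180,250),(8,20)),('handle',(315,400,180,250),(38,60)),('block',(160,205,185,220),(22,40)),('offc',(165,195,163,192),(12,30)),('stop',(150,168,208,226),(15,35)),('mallet',(110,180,140,180),(15,90))]:
    m=np.zeros(c.shape[:2],bool); m[v0:v1,u0:u1]=1
    m&=(P[...,2]>z0)&(P[...,2]<z1)
    q=P[m]; 
    if len(q)<4: print(n,len(q));continue
    r=cv2.minAreaRect(q[:,:2].astype(np.float32)); print(n,len(q),np.round(r[0]),np.round(r[1]),round(r[2],1),'z',np.round(np.percentile(q[:,2],[5,50,95])))
cv2.imwrite('pics/3.png',cv2.resize(c[150:250,140:400,::-1],None,fx=3,fy=3,interpolation=cv2.INTER_CUBIC))
```

```text
box 755 [435.  32.] [132. 207.] 13.3 z [51. 60. 65.]
rol 170 [433.  29.] [135. 187.] 1.5 z [27. 40. 46.]
lid 1867 [ 356. -285.] [151. 204.] 20.4 z [11. 15. 19.]
handle 178 [ 347. -287.] [90. 22.] 20.4 z [41. 48. 53.]
block 510 [383. 342.] [ 60. 141.] 21.4 z [26. 30. 34.]
offc 192 [459. 314.] [86. 62.] 37.7 z [17. 21. 27.]
stop 69 [341. 399.] [28. 30.] 0.5 z [16. 25. 31.]
mallet 706 [519. 426.] [181.  98.] 89.7 z [23. 52. 73.]
```

View pics/3.png

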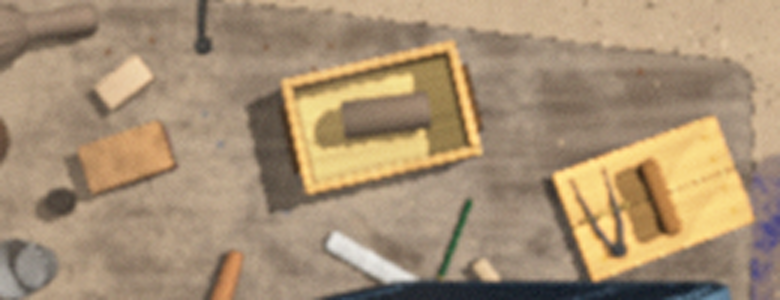

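The enlarged crop shows the box with the roller lying roughly lengthwise in it, and the dividers on the lid's left half with head down and points up. Next I'll move for a wrist look at the lid.

```bash
cat >> h.py <<'E'
def phi(s=None):
    q=(s or sense())['ee_rot']; x=R.from_quat([q[1],q[2],q[3],q[0]]).as_matrix()[:,0]; return np.degrees(np.arctan2(x[1],x[0]))
def plan(pts,spd=48):
    """pts: list of (x,y,z,phi_deg); prints rows in tool units. Row: shift in axes at row start, then turn."""
    s=sense(); p=np.array(s['ee_pos']); f=phi(s); n=0
    for t in pts:
        t=np.array(t,float); df=(t[3]-f+180)%360-180 if abs(t[3]-f)>180 else t[3]-f
        k=max(1,int(np.ceil(max(np.linalg.norm(t[:3]-p)/spd,abs(df)/8.3)))); rows=[];D=(t[:3]-p)/k
        for i in range(k):
            a=np.radians(f+df/k*i); rows.append([round(float(v),3) for v in (np.array([D@[np.cos(a),np.sin(a),0],D@[np.sin(a),-np.cos(a),0],-D[2]])/200)])
        print(k,'rows spin',round(-df/k/360,4),rows if abs(df)>1 else rows[0]); p,f=t[:3],t[3]; n+=k
    print('total',n,'q6 end ~',np.degrees(np.arctan2(p[1],p[0]))+90-f)
def rect(P,m,name=''):
    q=P[m]; r=cv2.minAreaRect(q[:,:2].astype(np.float32)); print(name,len(q),np.round(r[0],1),np.round(r[1],1),round(r[2],1),'z',np.round(np.percentile(q[:,2],[5,50,95]),1)); return r
E
python3 - <<'E'
from h import *
d=snap('wrist'); print(np.round(d['mount'],3), d['camera_matrix'])
plan([(356,-285,300,20.4)])
E
```

```text
[[   0.      -0.958   -0.288   80.807]
 [   1.       0.       0.       0.47 ]
 [  -0.      -0.288    0.958 -166.562]
 [   0.       0.       0.       1.   ]] [[265.07898069   0.         251.76719461]
 [  0.         265.07898069 195.79829543]
 [  0.           0.           1.        ]]
6 rows spin 0.0016 [[0.175, -0.121, -0.068], [0.173, -0.122, -0.068], [0.172, -0.124, -0.068], [0.171, -0.126, -0.068], [0.17, -0.128, -0.068], [0.168, -0.129, -0.068]]
total 6 q6 end ~ 30.920569904378006
```

Run:
```python
from h import *
plan([(365,-282,150,20.4)])
```

```text
6 rows spin 0.0016 [[0.183, -0.12, 0.057], [0.181, -0.122, 0.057], [0.18, -0.124, 0.057], [0.179, -0.125, 0.057], [0.177, -0.127, 0.057], [0.176, -0.129, 0.057]]
total 6 q6 end ~ 31.910227388847083
```

>>> {"api": "carry_out", "payload": {
  "linear": [
    [0.183,-0.12,0.057],
    [0.181,-0.122,0.057],
    [0.18,-0.124,0.057],
    [0.179,-0.125,0.057],
    [0.177,-0.127,0.057],
    [0.176,-0.129,0.057],
    [0,0,0],
    [0,0,0],
    [0,0,0],
    [0,0,0]
  ],
  "spin": [0.0016,0.0016,0.0016,0.0016,0.0016,0.0016,0,0,0,0],
  "fingers": [0,0,0,0,0,0,0,0,0,0]
}}

```text
clock: 1.15
ee_pos: [364.5, -283.8, 150.6]
ee_rot: [0.001, 0.984, 0.177, 0.0]
contact_force: [-0.3, 0.1, 0.9]
grip_width: 1.002
finger_force: 0.0
```

Run:
```python
from h import *
d=snap('wrist'); print(d['state']['ee_pos'],phi()); np.savez('lid.npz',**{k:np.array(v) for k,v in d.items() if k!='state'})
save(d,'4.png'); P=cloud(d); z=P[...,2]
n=lambda a,b:(z>a)&(z<b)&(abs(P[...,0]-356)<160)&(abs(P[...,1]+285)<160)
hsv=cv2.cvtColor(d['color'],cv2.COLOR_RGB2HSV)
rect(P,n(10,19),'lid'); rect(P,n(44,54),'handle'); rect(P,n(9,30)&(hsv[...,2]<70),'div')
```

```text
[ 364.48970111 -283.79120537  150.63992154] 20.366107659089728
lid 14418 [ 324.3 -252.5] [194.2 281.3] 8.6 z [14.1 15.4 16.6]
handle 1472 [ 343.3 -287. ] [87.6 21.3] 20.7 z [45.3 48.8 50.3]
div 50 [ 304.1 -227.6] [63.7 13.3] 45.1 z [19.4 21.9 25.3]
```

View pics/4.png

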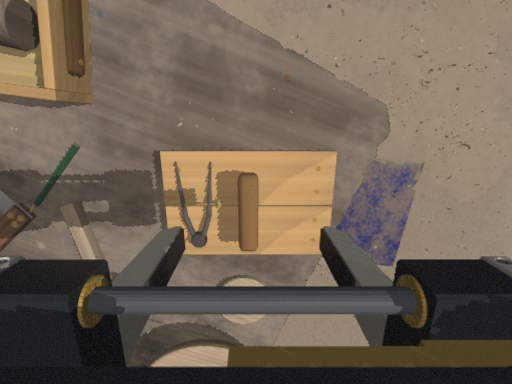

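The wrist view shows the lid's corners at about (162,151) to (336,254), the handle at (248,212), the divider points at (176,163) and (210,163), and the head at (199,240).

Run:
```python
from h import *
d=dict(np.load('lid.npz')); P=cloud(d); z=P[...,2]
hsv=cv2.cvtColor(d['color'],cv2.COLOR_RGB2HSV)
m=((z>11)&(z<19)); m[:, :140]=0; m[260:]=0; m[:,350:]=0; m[:140]=0
n,l,st,c=cv2.connectedComponentsWithStats(m.astype(np.uint8)); m=l==1+np.argmax(st[1:,4]); rect(P,m,'lid')
K=d['camera_matrix'];T=d['T']
dk=(d['color'].max(2)<95).astype(np.uint8); dk[:,:165]=0;dk[:,230:]=0;dk[:155]=0;dk[250:]=0
n,l,st,c=cv2.connectedComponentsWithStats(dk); i=1+np.argmax(st[1:,4]); print(st[i])
v,u=np.nonzero(l==i)
r=np.stack([(u-K[0,2])/K[0,0],(v-K[1,2])/K[1,1],np.ones(len(u))],-1)@T[:3,:3].T
q=(T[:3,3]+r*((20-T[2,3])/r[:,2])[:,None])[:,:2]
print(np.median(z[l==i]))
print('div rect',cv2.minAreaRect(q.astype(np.float32)))
a=np.radians(20.5); B=np.array([[np.cos(a),np.sin(a)],[-np.sin(a),np.cos(a)]])
w=(q-[343.3,-287])@B.T; print('lid frame extents',w.min(0),w.max(0))
for x0 in range(-70,70,15):
    s=w[(w[:,0]>x0)&(w[:,0]<x0+15)]
    if len(s): print(x0,s[:,1].min().round(1),s[:,1].max().round(1))
```

```text
lid 13932 [ 343.1 -287.6] [130.9 201.9] 20.5 z [14.2 15.4 16.6]
[179 190  32  57 407]
23.17700462841856
div rect ((307.2669982910156, -235.3267059326172), (73.90843963623047, 33.3992919921875), 26.101551055908203)
lid frame extents [-52.50342219  44.90158314] [19.65525337 79.88646014]
-55 51.3 70.2
-40 51.2 73.6
-25 45.0 77.7
-10 44.9 79.7
5 74.5 79.9
```

Run:
```python
from h import *
d=dict(np.load('lid.npz')); K=d['camera_matrix'];T=d['T']
a=np.radians(20.5); B=np.array([[np.cos(a),np.sin(a)],[-np.sin(a),np.cos(a)]])
hsv=cv2.cvtColor(d['color'],cv2.COLOR_RGB2HSV)
mm=np.zeros(d['depth'].shape,np.uint8); mm[155:252,166:232]=1
# grey (unsaturated) = steel
g=(hsv[...,1]<100).astype(np.uint8)&mm
n,l,st,c=cv2.connectedComponentsWithStats(g); i=1+np.argmax(st[1:,4]); print(st[i])
v,u=np.nonzero(l==i)
r=np.stack([(u-K[0,2])/K[0,0],(v-K[1,2])/K[1,1],np.ones(len(u))],-1)@T[:3,:3].T
q=(T[:3,3]+r*((22-T[2,3])/r[:,2])[:,None])[:,:2]
w=(q-[343.2,-287.3])@B.T
for x0 in range(-65,75,12):
    s=w[(w[:,0]>x0)&(w[:,0]<x0+12)]
    if len(s): print(x0,len(s),s[:,1].min().round(1),s[:,1].max().round(1))
print('ext',w.min(0),w.max(0))
h=w[w[:,0]<w[:,0].min()+18].mean(0); print('head c',h)
```

```text
[174 161  38  86 861]
-53 106 51.3 69.8
-41 140 49.5 72.5
-29 108 46.5 75.4
-17 117 43.5 78.3
-5 94 42.9 79.3
7 90 42.4 79.9
19 81 41.8 80.9
31 74 41.3 82.0
43 51 40.9 82.5
ext [-51.26943112  40.86527965] [53.97340055 82.52436555]
head c [-41.70799139  60.40065984]
```

Run:
```python
from h import *
plan([(450,32,180,13.3)])
```

```text
7 rows spin 0.0028 [[0.136, -0.19, -0.021], [0.132, -0.193, -0.021], [0.129, -0.195, -0.021], [0.126, -0.197, -0.021], [0.122, -0.199, -0.021], [0.119, -0.201, -0.021], [0.115, -0.203, -0.021]]
total 7 q6 end ~ 80.76751956658015
```

>>> {"api": "carry_out", "payload": {
  "linear": [
    [0.136,-0.19,-0.021],
    [0.132,-0.193,-0.021],
    [0.129,-0.195,-0.021],
    [0.126,-0.197,-0.021],
    [0.122,-0.199,-0.021],
    [0.119,-0.201,-0.021],
    [0.115,-0.203,-0.021],
    [0,0,0],
    [0,0,0],
    [0,0,0]
  ],
  "spin": [0.0028,0.0028,0.0028,0.0028,0.0028,0.0028,0.0028,0,0,0],
  "fingers": [0,0,0,0,0,0,0,0,0,0]
}}

```text
clock: 2.2
ee_pos: [449.8, 32.2, 179.5]
ee_rot: [0.0, 0.993, 0.116, -0.0]
contact_force: [0.3, -0.0, -0.5]
grip_width: 0.998
finger_force: 0.0
```

Run:
```python
from h import *
d=snap('wrist'); print(d['state']['ee_pos'],phi()); np.savez('box.npz',**{k:np.array(v) for k,v in d.items() if k!='state'})
save(d,'5.png'); P=cloud(d); z=P[...,2]
N=(abs(P[...,0]-435)<130)&(abs(P[...,1]-32)<150)
rect(P,N&(z>56)&(z<66),'rim')
a=np.radians(13.3); B=np.array([[np.cos(a),np.sin(a)],[-np.sin(a),np.cos(a)]])
W=(P[...,:2]-[435,32])@B.T
I=(abs(W[...,0])<50)&(abs(W[...,1])<84)
rect(P,I&(z>30)&(z<58),'roller'); rect(P,I&(z>46)&(z<58),'rollertop');
print('floor',np.median(z[I&(z<20)]))
```

```text
[449.83262843  32.17590502 179.53512775] 13.292029463468747
rim 4452 [431.6  29.7] [132.6 201.6] 13.3 z [57.5 61.1 62.4]
roller 2986 [437.2  24. ] [ 43.7 100.1] 7.2 z [36.3 50.1 53.5]
rollertop 2196 [437.   23.8] [ 34.6 100.1] 8.5 z [47.  51.5 53.6]
floor 8.377656259857417
```

View pics/5.png

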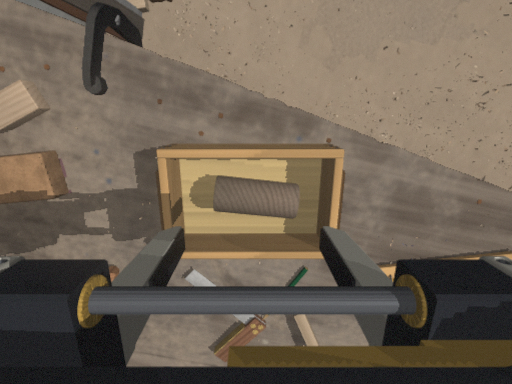

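The view shows the box rim at (158–342, 148–257) and the roller from (213,190) to (298,205), clear of the walls. Next is the roller pick.

Run:
```python
from h import *
plan([(436.3,23.7,100,98),(436.3,23.7,12,98)],45)
```

```text
11 rows spin -0.0214 [[-0.007, 0.002, 0.036], [-0.007, 0.001, 0.036], [-0.007, 0.0, 0.036], [-0.007, -0.001, 0.036], [-0.007, -0.002, 0.036], [-0.007, -0.003, 0.036], [-0.006, -0.003, 0.036], [-0.006, -0.004, 0.036], [-0.005, -0.005, 0.036], [-0.004, -0.006, 0.036], [-0.004, -0.006, 0.036]]
2 rows spin -0.0 [0.0, 0.0, 0.22]
total 13 q6 end ~ -4.890724878848033
```

>>> {"api": "carry_out", "payload": {
  "linear": [
    [-0.007,0.002,0.036],
    [-0.007,0.001,0.036],
    [-0.007,0.0,0.036],
    [-0.007,-0.001,0.036],
    [-0.007,-0.002,0.036],
    [-0.007,-0.003,0.036],
    [-0.006,-0.003,0.036],
    [-0.006,-0.004,0.036],
    [-0.005,-0.005,0.036],
    [-0.004,-0.006,0.036]
  ],
  "spin": [-0.0214,-0.0214,-0.0214,-0.0214,-0.0214,-0.0214,-0.0214,-0.0214,-0.0214,-0.0214],
  "fingers": [0.35,0.35,0.35,0.35,0.35,0.35,0.35,0.35,0.35,0.35]
}}

```text
clock: 3.25
ee_pos: [437.3, 24.5, 107.3]
ee_rot: [-0.0, 0.704, 0.711, -0.0]
contact_force: [0.1, -0.7, -0.1]
grip_width: 0.653
finger_force: 0.0
```

>>> {"api": "carry_out", "payload": {
  "linear": [
    [-0.004,-0.006,0.036],
    [0,0,0],
    [0,0,0.1],
    [0,0,0],
    [0,0,0],
    [0,0,0],
    [0,0,0],
    [0,0,0],
    [0,0,0],
    [0,0,0]
  ],
  "spin": [-0.0214,0,0,0,0,0,0,0,0,0],
  "fingers": [0.35,0.35,0.35,0.35,0.35,0.35,0.35,0.35,0.35,0.35]
}}

```text
clock: 4.25
ee_pos: [436.4, 25.8, 80.6]
ee_rot: [0.0, 0.655, 0.756, 0.0]
contact_force: [-0.3, 0.2, -0.2]
grip_width: 0.652
finger_force: 0.0
```

Run:
```python
from h import *
s=sense(); print(phi(s),s['joints']); plan([(436.3,23.7,12.5,98)],30)
```

```text
98.17771243174514 [-1.97309354e-01  2.10163644e-01  1.98195571e+00  5.20739258e-07
  9.49203364e-01 -3.40037676e-01]
3 rows spin 0.0002 [-0.003, -0.001, 0.114]
total 3 q6 end ~ -4.890724878848033
```

>>> {"api": "carry_out", "payload": {
  "linear": [
    [-0.003,-0.001,0.114],
    [-0.003,-0.001,0.114],
    [-0.003,-0.001,0.112],
    [0,0,0],
    [0,0,0],
    [0,0,0],
    [0,0,0],
    [0,0,0],
    [0,0,0],
    [0,0,0]
  ],
  "spin": [0,0,0,0,0,0,0,0,0,0],
  "fingers": [0.35,0.35,0.35,0.35,0.65,0.65,0.65,0.65,0.65,0.65]
}}

```text
clock: 5.25
ee_pos: [436.8, 23.7, 13.4]
ee_rot: [0.001, 0.655, 0.756, 0.001]
contact_force: [-1.2, 0.1, 7.8]
grip_width: 0.475
finger_force: 30.0
```

Run:
```python
from h import *
import numpy as np
def b(x,y):return (431.6+x*.9732-y*.2300, 29.7+x*.23+y*.9732)
print(b(0,-44)); s=sense(); print(s['finger_force'],s['grip_width'])
plan([(*s['ee_pos'][:2],60,98),(*b(0,-44),95,13.3)],30)
```

```text
(441.72, -13.1208)
29.96998518705368 0.4745913026379657
2 rows spin 0.0002 [0.0, 0.0, -0.116]
11 rows spin 0.0214 [[-0.017, -0.0, -0.016], [-0.017, 0.002, -0.016], [-0.016, 0.004, -0.016], [-0.016, 0.007, -0.016], [-0.015, 0.009, -0.016], [-0.013, 0.01, -0.016], [-0.012, 0.012, -0.016], [-0.01, 0.014, -0.016], [-0.008, 0.015, -0.016], [-0.006, 0.016, -0.016], [-0.004, 0.016, -0.016]]
total 13 q6 end ~ 74.99859304290602
```

>>> {"api": "carry_out", "payload": {
  "linear": [
    [0,0,-0.06],
    [0,0,-0.11],
    [0,0,-0.12],
    [0,0,-0.1],
    [-0.017,0,0],
    [-0.017,0.002,0],
    [-0.016,0.004,0],
    [-0.016,0.007,0],
    [-0.015,0.009,0],
    [-0.013,0.01,0]
  ],
  "spin": [0,0,0,0,0.0214,0.0214,0.0214,0.0214,0.0214,0.0214],
  "fingers": [0.65,0.65,0.65,0.65,0.65,0.65,0.65,0.65,0.65,0.65]
}}

```text
clock: 6.25
ee_pos: [438.5, 3.6, 90.5]
ee_rot: [-0.0, 0.9, 0.435, -0.0]
contact_force: [-0.8, 0.2, -0.8]
grip_width: 0.484
finger_force: 30.0
```

>>> {"api": "carry_out", "payload": {
  "linear": [
    [-0.012,0.012,0],
    [-0.01,0.014,0],
    [-0.008,0.015,0],
    [-0.006,0.016,0],
    [-0.004,0.016,0],
    [0,0,0],
    [0,0,0],
    [0,0,0],
    [0,0,0],
    [0,0,0]
  ],
  "spin": [0.0214,0.0214,0.0214,0.0214,0.0214,0,0,0,0,0],
  "fingers": [0.65,0.65,0.65,0.65,0.65,0.65,0.65,0.65,0.65,0.65]
}}

```text
clock: 7.25
ee_pos: [441.0, -13.0, 90.5]
ee_rot: [-0.0, 0.993, 0.117, -0.0]
contact_force: [-0.1, -0.2, -1.4]
grip_width: 0.477
finger_force: 30.0
```

Run:
```python
from h import *
s=sense(); print(phi(s),s['ee_pos'],s['grip_width'],s['contact_force'])
plan([(441.7,-13.1,14,13.3)],25)
d=snap('wrist'); P=cloud(d); z=P[...,2]
c=d['color'].astype(int); W=(P[...,:2]-[431.6,29.7])@np.array([[.9732,-.23],[.23,.9732]])
m=(z>68)&(z<118)&(abs(W[...,0])<75)&(abs(W[...,1]+44)<24); rect(P,m,'roller')
print(np.percentile(W[m],[1,99],axis=0));
```

```text
13.489566993854675 [440.98991533 -13.04774713  90.46276094] 0.4768525582414091 [-0.1430239  -0.16623327 -1.40344998]
4 rows spin 0.0001 [0.001, 0.0, 0.096]
total 4 q6 end ~ 75.00121177748612
roller 1321 [443.3 -12.7] [98.1 48. ] 12.9 z [ 93.3 113.4 117.6]
[[-45.12068992 -67.66467742]
 [ 50.55631661 -20.33753677]]
```

>>> {"api": "carry_out", "payload": {
  "linear": [
    [-0.012,0,0],
    [0,0,0.095],
    [0,0,0.095],
    [0,0,0.095],
    [0,0,0.07],
    [0,0,0.025],
    [0,0,0],
    [0,0,0],
    [0,0,0],
    [0,0,0]
  ],
  "spin": [0,0,0,0,0,0,0,0,0,0],
  "fingers": [0.65,0.65,0.65,0.65,0.65,0.65,0.65,0.65,0.45,0.45]
}}

```text
clock: 8.3
ee_pos: [439.2, -13.9, 15.0]
ee_rot: [0.0, 0.993, 0.117, 0.001]
contact_force: [-0.2, 0.1, 0.1]
grip_width: 0.545
finger_force: 0.0
```

>>> {"api": "carry_out", "payload": {
  "linear": [
    [0,0,0],
    [0,0,0],
    [0,0,-0.05],
    [0,0,-0.1],
    [0,0,-0.2],
    [0,0,-0.2],
    [0,-0.05,-0.2],
    [0,-0.2,0],
    [0,-0.2,0],
    [0,-0.2,0]
  ],
  "spin": [0,0,0,0,0,0,0,0,0,0],
  "fingers": [0.45,0.45,0.45,0.45,0.45,0.45,0.2,0,0,0]
}}

```text
clock: 9.3
ee_pos: [408.3, 113.8, 165.8]
ee_rot: [0.0, 0.993, 0.116, 0.001]
contact_force: [0.8, 0.4, 0.5]
grip_width: 0.844
finger_force: 0.0
```

Run:
```python
from h import *
s=sense(); print(phi(s),s['ee_pos'])
plan([(390,330,170,21)],46)
```

```text
13.353633721359744 [408.31521199 113.78107736 165.80053573]
5 rows spin -0.0042 [[0.032, -0.215, -0.004], [0.038, -0.214, -0.004], [0.044, -0.213, -0.004], [0.049, -0.211, -0.004], [0.055, -0.21, -0.004]]
total 5 q6 end ~ 109.23635830927381
```

Run:
```python
from h import *
plan([(383,352,170,110)],46)
```

```text
12 rows spin -0.0224 [[0.013, -0.099, -0.002], [0.026, -0.096, -0.002], [0.04, -0.092, -0.002], [0.052, -0.085, -0.002], [0.063, -0.077, -0.002], [0.074, -0.067, -0.002], [0.082, -0.056, -0.002], [0.089, -0.044, -0.002], [0.095, -0.031, -0.002], [0.098, -0.018, -0.002], [0.1, -0.004, -0.002], [0.099, 0.01, -0.002]]
total 12 q6 end ~ 22.584874713823126
```

>>> {"api": "carry_out", "payload": {
  "linear": [
    [0.013,-0.099,-0.002],
    [0.026,-0.096,-0.002],
    [0.04,-0.092,-0.002],
    [0.052,-0.085,-0.002],
    [0.063,-0.077,-0.002],
    [0.074,-0.067,-0.002],
    [0.082,-0.056,-0.002],
    [0.089,-0.044,-0.002],
    [0.095,-0.031,-0.002],
    [0.098,-0.018,-0.002]
  ],
  "spin": [-0.0224,-0.0224,-0.0224,-0.0224,-0.0224,-0.0224,-0.0224,-0.0224,-0.0224,-0.0224],
  "fingers": [0,0,0,0,0,0,0,0,0,0]
}}

```text
clock: 10.3
ee_pos: [386.9, 311.7, 169.3]
ee_rot: [0.0, 0.679, 0.734, 0.0]
contact_force: [0.2, -0.1, 0.4]
grip_width: 0.999
finger_force: 0.0
```

>>> {"api": "carry_out", "payload": {
  "linear": [
    [0.1,-0.004,-0.002],
    [0.099,0.01,-0.002],
    [0,0,0],
    [0,0,0],
    [0,0,0],
    [0,0,0],
    [0,0,0],
    [0,0,0],
    [0,0,0],
    [0,0,0]
  ],
  "spin": [-0.0224,-0.0224,0,0,0,0,0,0,0,0],
  "fingers": [0,0,0,0,0,0,0,0,0,0]
}}

```text
clock: 11.3
ee_pos: [382.8, 350.5, 169.3]
ee_rot: [-0.0, 0.572, 0.82, -0.0]
contact_force: [0.1, 0.0, -0.3]
grip_width: 1.003
finger_force: 0.0
```

Run:
```python
from h import *
d=snap('wrist'); print(d['state']['ee_pos'],phi()); np.savez('blk.npz',**{k:np.array(v) for k,v in d.items() if k!='state'})
save(d,'6.png'); P=cloud(d); z=P[...,2]
m=(z>16)&(z<36)&(abs(P[...,0]-383)<140)&(abs(P[...,1]-342)<140)
n,l,st,c=cv2.connectedComponentsWithStats(m.astype(np.uint8))
for i in range(1,n):
    if st[i,4]>150: rect(P,(l==i)&(z<36),str(np.round(c[i])))
```

```text
[382.77939317 350.45880848 169.25905807] 110.18170280925536
[306.  89.] 248 [404.5 473.4] [17.2 65. ] 90.0 z [17.  31.1 33.1]
[383. 141.] 239 [506.1 450.8] [10.5 69.6] 29.0 z [22.7 32.  35.5]
[228. 131.] 607 [335.6 401.2] [29.8 30. ] 19.8 z [17.7 25.4 27.2]
[246. 203.] 3721 [386.  324.1] [58.1 99.9] 18.7 z [28.8 30.3 31.5]
[310. 220.] 1095 [473.6 329.6] [35.  61.7] 38.5 z [19.9 21.3 22.5]
[124. 250.] 223 [257.  210.1] [16.1 28.1] 89.3 z [16.7 21.2 24.2]
```

View pics/6.png

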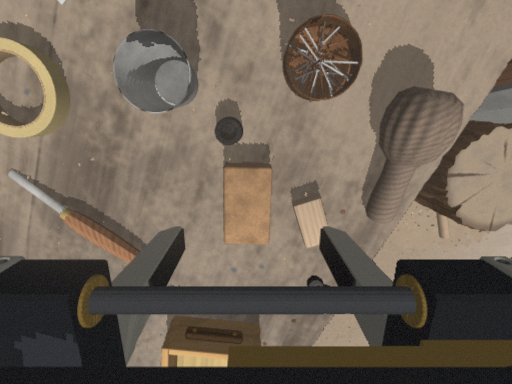

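The block is at (246,203), the stop at (228,131) and the offcut at (310,220). To clear the offcut, I'll grip the block 15 mm off-centre with the fingers only partly open.

Run:
```python
from h import *
plan([(389.7,309.4,110,108.7),(389.7,309.4,5,108.7)],40)
```

```text
2 rows spin 0.0021 [[-0.102, -0.019, 0.148], [-0.103, -0.018, 0.148]]
3 rows spin -0.0 [0.0, 0.0, 0.175]
total 5 q6 end ~ 19.74760929389764
```

>>> {"api": "carry_out", "payload": {
  "linear": [
    [-0.102,-0.019,0.148],
    [-0.103,-0.018,0.148],
    [0,0,0],
    [0,0,0.17],
    [0,0,0.12],
    [0,0,0],
    [0,0,0],
    [0,0,0],
    [0,0,0],
    [0,0,0]
  ],
  "spin": [0.0021,0.0021,0,0,0,0,0,0,0,0],
  "fingers": [0.27,0.27,0.27,0.27,0.27,0.27,0.27,0.27,0.27,0.27]
}}

```text
clock: 12.35
ee_pos: [390.3, 310.0, 53.2]
ee_rot: [0.0, 0.583, 0.813, 0.001]
contact_force: [-0.7, -0.1, 0.9]
grip_width: 0.728
finger_force: 0.0
```

Run:
```python
from h import *
print(phi())
plan([(389.7,309.4,5,108.7)],25)
```

```text
108.6916028666611
2 rows spin -0.0 [-0.001, -0.002, 0.12]
total 2 q6 end ~ 19.74760929389764
```

>>> {"api": "carry_out", "payload": {
  "linear": [
    [0,-0.002,0.08],
    [0,0,0.08],
    [0,0,0.08],
    [0,0,0],
    [0,0,0],
    [0,0,0],
    [0,0,0],
    [0,0,0],
    [0,0,0],
    [0,0,0]
  ],
  "spin": [0,0,0,0,0,0,0,0,0,0],
  "fingers": [0.27,0.27,0.27,0.27,0.5,0.5,0.5,0.5,0.5,0.5]
}}

```text
clock: 13.35
ee_pos: [390.0, 309.7, 4.9]
ee_rot: [0.0, 0.583, 0.813, 0.001]
contact_force: [-0.8, -0.0, 6.8]
grip_width: 0.618
finger_force: 30.0
```

Run:
```python
from h import *
x,y=-15,37; b=(431.6+x*.9732-y*.2300, 29.7+x*.23+y*.9732); print(b)
s=sense();print(s['ee_pos'],s['contact_force'])
plan([(*s['ee_pos'][:2],100,108.7),(*b,115,13.3)],46)
```

```text
(408.492, 62.2584)
[389.96979867 309.724714     4.94563428] [-0.8122873  -0.04826577  6.80981459]
3 rows spin -0.0 [0.0, 0.0, -0.158]
12 rows spin 0.0221 [[-0.1, -0.026, -0.006], [-0.103, -0.012, -0.006], [-0.103, 0.003, -0.006], [-0.102, 0.017, -0.006], [-0.099, 0.031, -0.006], [-0.093, 0.044, -0.006], [-0.086, 0.057, -0.006], [-0.078, 0.068, -0.006], [-0.068, 0.078, -0.006], [-0.056, 0.087, -0.006], [-0.044, 0.094, -0.006], [-0.03, 0.099, -0.006]]
total 15 q6 end ~ 85.36578037068476
```

>>> {"api": "carry_out", "payload": {
  "linear": [
    [0,0,-0.08],
    [0,0,-0.13],
    [0,0,-0.14],
    [0,0,-0.14],
    [-0.1,-0.026,-0.006],
    [-0.103,-0.012,-0.006],
    [-0.103,0.003,-0.006],
    [-0.102,0.017,-0.006],
    [-0.099,0.031,-0.006],
    [-0.093,0.044,-0.006]
  ],
  "spin": [0,0,0,0,0.0221,0.0221,0.0221,0.0221,0.0221,0.0221],
  "fingers": [0.5,0.5,0.5,0.5,0.5,0.5,0.5,0.5,0.5,0.5]
}}

```text
clock: 14.35
ee_pos: [398.0, 184.9, 109.2]
ee_rot: [-0.0, 0.863, 0.505, -0.0]
contact_force: [0.1, 0.5, -1.4]
grip_width: 0.622
finger_force: 30.0
```

>>> {"api": "carry_out", "payload": {
  "linear": [
    [-0.086,0.057,-0.006],
    [-0.078,0.068,-0.006],
    [-0.068,0.078,-0.006],
    [-0.056,0.087,-0.006],
    [-0.044,0.094,-0.006],
    [-0.03,0.099,-0.006],
    [0,0,0],
    [0,0,0],
    [0,0,0],
    [0,0,0]
  ],
  "spin": [0.0221,0.0221,0.0221,0.0221,0.0221,0.0221,0,0,0,0],
  "fingers": [0.5,0.5,0.5,0.5,0.5,0.5,0.5,0.5,0.5,0.5]
}}

```text
clock: 15.35
ee_pos: [407.2, 62.6, 116.3]
ee_rot: [-0.0, 0.993, 0.116, -0.0]
contact_force: [0.3, 0.2, -0.9]
grip_width: 0.622
finger_force: 30.0
```

```bash
cat >> h.py <<'E'
def boxf(P): return (P[...,:2]-[431.6,29.7])@np.array([[.9732,-.23],[.23,.9732]])
E
python3 - <<'E'
from h import *
s=sense(); print(phi(s),s['ee_pos'],s['grip_width'],s['contact_force'])
plan([(408.5,62.3,14,13.3)],25)
d=snap('wrist'); save(d,'7.png'); P=cloud(d); z=P[...,2]; W=boxf(P)
m=(z>112)&(z<150)&(abs(W[...,0])<75)&(abs(W[...,1]-37)<40); rect(P,m,'block')
print(np.percentile(W[m],[0.5,99.5],axis=0))
m=(z>30)&(z<58)&(abs(W[...,0])<54)&(W[...,1]<0)&(W[...,1]>-88); 
if m.sum()>50: rect(P,m,'roller'); print(np.percentile(W[m],[1,99],axis=0))
E
```

```text
13.344375062103778 [407.19116072  62.63540529 116.32470137] 0.6215835905512228 [ 0.3088172   0.24150942 -0.92253683]
5 rows spin 0.0 [0.001, 0.001, 0.102]
total 5 q6 end ~ 85.37131546982937
block 15301 [430.   67.4] [87.9 79.9] 13.8 z [136.5 141.7 142.9]
[[-35.12520134  -0.59113731]
 [ 49.4343083   74.79346419]]
roller 4888 [439.8 -12.9] [100.5  43.7] 12.6 z [36.6 50.4 53.5]
[[-49.13275245 -62.94086629]
 [ 48.28414511 -22.14005659]]
```

View pics/7.png

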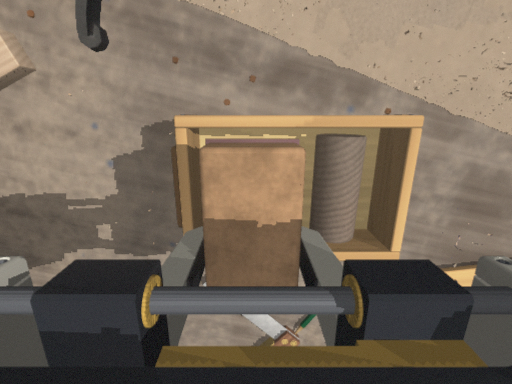

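The block is held level over the box's free half, and the roller lies along x at (338,190). The far edge of the block shows it sits about 2 mm off, so I'll correct that and lower it.

>>> {"api": "carry_out", "payload": {
  "linear": [
    [0.01,0.003,0.05],
    [0,0,0.1],
    [0,0,0.1],
    [0,0,0.1],
    [0,0,0.09],
    [0,0,0.05],
    [0,0,0.02],
    [0,0,0],
    [0,0,0],
    [0,0,0]
  ],
  "spin": [0,0,0,0,0,0,0,0,0,0],
  "fingers": [0.5,0.5,0.5,0.5,0.5,0.5,0.5,0.5,0.5,0.5]
}}

```text
clock: 16.4
ee_pos: [410.3, 61.7, 15.1]
ee_rot: [0.0, 0.993, 0.115, 0.001]
contact_force: [-0.3, 0.9, -0.7]
grip_width: 0.618
finger_force: 30.0
```

Run:
```python
from h import *
s=sense(); print(s['ee_pos'],s['contact_force']); print(boxf(s['ee_pos']))
```

```text
[410.30497808  61.67251889  15.11896431] [-0.32685963  0.90213406 -0.66570768]
[-13.37063598  36.01351042]
```

>>> {"api": "carry_out", "payload": {
  "linear": [
    [0,0,0.008],
    [0,0,0],
    [0,0,0],
    [0,0,0],
    [0,0,0],
    [0,0,-0.05],
    [0,0,-0.15],
    [0,0,-0.2],
    [0.1,0,-0.2],
    [0.1,0,-0.2]
  ],
  "spin": [0,0,0,0,0,0,0,0,0,0],
  "fingers": [0.5,0.5,0.31,0.31,0.31,0.31,0.31,0.31,0.31,0.31]
}}

```text
clock: 17.4
ee_pos: [448.3, 71.0, 175.5]
ee_rot: [0.0, 0.993, 0.115, 0.0]
contact_force: [1.3, 0.0, -0.0]
grip_width: 0.685
finger_force: 0.0
```

Run:
```python
from h import *
s=sense(); d=snap('wrist'); save(d,'8.png'); P=cloud(d); z=P[...,2]; W=boxf(P)
I=(abs(W[...,0])<60)&(abs(W[...,1])<89)
for n,m in (('block',I&(z>30)&(z<45)&(W[...,1]>3)),('roller',I&(z>30)&(z<58)&(W[...,1]<0)),('rim',(z>56)&(z<66)&(abs(W[...,0])<80)&(abs(W[...,1])<130))):
    r=rect(P,m,n); print(boxf(np.array([*r[0]])),np.percentile(W[m],[.5,99.5],axis=0).round(1).tolist())
plan([(322.8,-229.8,120,20.9)],46)
```

```text
block 4062 [418.2  73.9] [108.5  85.3] 13.3 z [36.5 38.3 39.8]
[-2.83450544 46.07768465] [[-56.5, 7.1], [51.2, 84.0]]
roller 2710 [437.9 -14.4] [105.8  88.7] 13.4 z [34.5 49.5 53.7]
[ -3.97015503 -44.36824762] [[-56.4, -87.2], [48.7, -1.6]]
rim 4434 [432.   29.9] [131.6 202.4] 13.3 z [58.  61.1 62.4]
[0.4595928  0.07800211] [[-64.8, -100.1], [66.1, 100.4]]
8 rows spin -0.0027 [[-0.124, 0.164, 0.039], [-0.127, 0.162, 0.039], [-0.129, 0.16, 0.039], [-0.132, 0.158, 0.039], [-0.135, 0.155, 0.039], [-0.137, 0.153, 0.039], [-0.14, 0.151, 0.039], [-0.142, 0.148, 0.039]]
total 8 q6 end ~ 33.65309171765759
```

>>> {"api": "carry_out", "payload": {
  "linear": [
    [-0.124,0.164,0.039],
    [-0.127,0.162,0.039],
    [-0.129,0.16,0.039],
    [-0.132,0.158,0.039],
    [-0.135,0.155,0.039],
    [-0.137,0.153,0.039],
    [-0.14,0.151,0.039],
    [-0.142,0.148,0.039],
    [0,0,0],
    [0,0,0]
  ],
  "spin": [-0.0027,-0.0027,-0.0027,-0.0027,-0.0027,-0.0027,-0.0027,-0.0027,0,0],
  "fingers": [0.46,0.46,0.46,0.46,0.46,0.46,0.46,0.46,0.46,0.46]
}}

```text
clock: 18.45
ee_pos: [315.1, -230.4, 110.6]
ee_rot: [-0.0, 0.984, 0.18, 0.0]
contact_force: [0.5, 1.0, -0.3]
grip_width: 0.541
finger_force: 0.0
```

>>> {"api": "carry_out", "payload": {
  "linear": [
    [0,0,0],
    [0,0,0.15],
    [0,0,0.15],
    [0,0,0.1],
    [0,0,0],
    [0,0,0],
    [0,0,0],
    [0,0,0],
    [0,0,0],
    [0,0,0]
  ],
  "spin": [0,0,0,0,0,0,0,0,0,0],
  "fingers": [0.46,0.46,0.46,0.46,0.46,0.46,0.46,0.46,0.46,0.46]
}}

```text
clock: 19.45
ee_pos: [315.9, -230.4, 31.0]
ee_rot: [0.001, 0.983, 0.182, 0.0]
contact_force: [0.2, -1.1, 0.4]
grip_width: 0.538
finger_force: 0.0
```

Run:
```python
from h import *
s=sense(); print(s['ee_pos'],phi(s)); plan([(322.8,-229.8,16.8,20.9)],15)
```

```text
[ 315.92024502 -230.37806747   30.98648084] 20.9835466594751
2 rows spin 0.0001 [0.017, 0.005, 0.035]
total 2 q6 end ~ 33.65309171765759
```

>>> {"api": "carry_out", "payload": {
  "linear": [
    [0.034,0.01,0],
    [0,0,0.035],
    [0,0,0.036],
    [0,0,0],
    [0,0,0],
    [0,0,0],
    [0,0,0],
    [0,0,0],
    [0,0,0],
    [0,0,0]
  ],
  "spin": [0,0,0,0,0,0,0,0,0,0],
  "fingers": [0.46,0.46,0.46,0.46,0.75,0.75,0.75,0.75,0.75,0.75]
}}

```text
clock: 20.45
ee_pos: [322.7, -229.5, 16.3]
ee_rot: [-0.0, 0.983, 0.182, 0.0]
contact_force: [1.3, -0.5, -0.4]
grip_width: 0.377
finger_force: 29.9
```

Run:
```python
from h import *
x,y=0,36; b=(431.8+x*.9732-y*.2300, 29.8+x*.23+y*.9732); print(b)
s=sense();print(s['ee_pos'],s['contact_force'])
plan([(*s['ee_pos'][:2],105,20.9),(*b,120,13.3)],46)
```

```text
(423.52, 64.8352)
[ 322.70035792 -229.46399731   16.25398009] [ 1.31204967 -0.48999734 -0.40794711]
2 rows spin 0.0001 [0.0, 0.0, -0.222]
7 rows spin 0.003 [[0.142, -0.171, -0.011], [0.139, -0.173, -0.011], [0.136, -0.176, -0.011], [0.132, -0.178, -0.011], [0.129, -0.181, -0.011], [0.125, -0.183, -0.011], [0.122, -0.186, -0.011]]
total 9 q6 end ~ 85.40363954339637
```

>>> {"api": "carry_out", "payload": {
  "linear": [
    [0,0,-0.08],
    [0,0,-0.18],
    [0,0,-0.18],
    [0.142,-0.171,-0.011],
    [0.139,-0.173,-0.011],
    [0.136,-0.176,-0.011],
    [0.132,-0.178,-0.011],
    [0.129,-0.181,-0.011],
    [0.125,-0.183,-0.011],
    [0.122,-0.186,-0.011]
  ],
  "spin": [0,0,0,0.003,0.003,0.003,0.003,0.003,0.003,0.003],
  "fingers": [0.75,0.75,0.75,0.75,0.75,0.75,0.75,0.75,0.75,0.75]
}}

```text
clock: 21.45
ee_pos: [423.2, 66.7, 119.9]
ee_rot: [0.0, 0.993, 0.117, 0.0]
contact_force: [0.5, -1.5, -0.5]
grip_width: 0.373
finger_force: 29.9
```

>>> {"api": "carry_out", "payload": {
  "linear": [
    [0,0,0],
    [0,0,0],
    [0,0,0],
    [0,0,0],
    [0,0,0],
    [0,0,0],
    [0,0,0],
    [0,0,0],
    [0,0,0],
    [0,0,0]
  ],
  "spin": [0,0,0,0,0,0,0,0,0,0],
  "fingers": [0.75,0.75,0.75,0.75,0.75,0.75,0.75,0.75,0.75,0.75]
}}

```text
clock: 22.45
ee_pos: [422.9, 64.8, 119.7]
ee_rot: [0.0, 0.993, 0.117, 0.0]
contact_force: [-1.1, 0.6, -1.0]
grip_width: 0.376
finger_force: 29.9
```

Run:
```python
from h import *
s=sense(); print(s['ee_pos'],phi(s),s['grip_width'],boxf(s['ee_pos']))
d=snap('wrist'); save(d,'9.png'); K=d['camera_matrix'];T=d['T'];P=cloud(d); W=boxf(P)
np.savez('div.npz',**{k:np.array(v) for k,v in d.items() if k!='state'})
z=P[...,2]; zt=s['ee_pos'][2]
m=(z>zt-15)&(z<zt+20)&(abs(W[...,0])<75)&(abs(W[...,1]-36)<40)
v,u=np.nonzero(m); print(len(u),W[m].min(0),W[m].max(0))
for x0 in range(-60,65,10):
    q=W[m&(W[...,0]>x0)&(W[...,0]<x0+10)]
    if len(q): print(x0,len(q),q[:,1].min().round(1),q[:,1].max().round(1))
plan([(423.5,64.8,40,13.3)],20)
```

```text
[422.92426312  64.83842992 119.65509867] 13.427732421983796 0.37598225441822375 [-0.36138825 36.19213948]
2583 [-35.64034218   4.17373796] [51.73547958 67.65947726]
-40 122 24.3 46.8
-30 254 21.1 50.2
-20 267 19.1 52.7
-10 297 18.4 53.5
0 924 4.2 67.7
10 219 6.2 65.8
20 186 16.7 55.8
30 162 16.4 56.9
40 135 15.6 57.3
50 17 15.5 57.2
4 rows spin 0.0001 [0.001, 0.0, 0.1]
total 4 q6 end ~ 85.39939103804852
```

View pics/9.png

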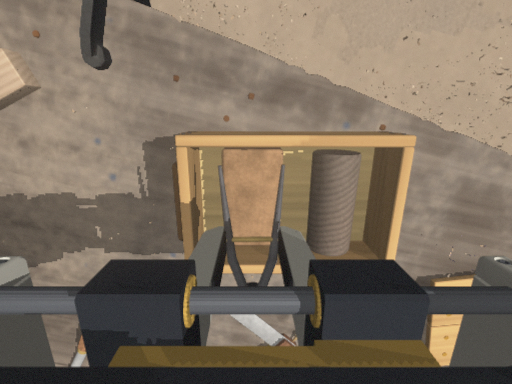

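The dividers are held level with points at (222,168) and (280,168), centred over the block. I'll lower them onto it.

>>> {"api": "carry_out", "payload": {
  "linear": [
    [0.003,0,0.1],
    [0,0,0.1],
    [0,0,0.1],
    [0,0,0.07],
    [0,0,0.027],
    [0,0,0],
    [0,0,0],
    [0,0,0],
    [0,0,0],
    [0,0,0]
  ],
  "spin": [0,0,0,0,0,0,0,0,0,0],
  "fingers": [0.75,0.75,0.75,0.75,0.75,0.75,0.75,0.5,0.5,0.5]
}}

```text
clock: 23.5
ee_pos: [423.9, 64.9, 40.7]
ee_rot: [0.0, 0.993, 0.117, 0.001]
contact_force: [-0.1, -0.1, -0.2]
grip_width: 0.495
finger_force: 0.0
```

>>> {"api": "carry_out", "payload": {
  "linear": [
    [0,0,0],
    [0,0,0],
    [0,0,-0.05],
    [0,0,-0.15],
    [0,0,-0.2],
    [0.1,0.1,-0.2],
    [0,0,0],
    [0,0,0],
    [0,0,0],
    [0,0,0]
  ],
  "spin": [0,0,0,0,0,0,0,0,0,0],
  "fingers": [0.5,0.5,0.5,0.5,0.5,0.5,0.5,0.5,0.5,0.5]
}}

```text
clock: 24.5
ee_pos: [445.9, 50.6, 158.9]
ee_rot: [-0.0, 0.993, 0.117, -0.002]
contact_force: [0.2, 0.4, 1.1]
grip_width: 0.504
finger_force: 0.0
```

Run:
```python
from h import *
s=sense(); print(s['ee_pos'],phi(s))
d=snap('wrist'); save(d,'10.png'); P=cloud(d); z=P[...,2]; W=boxf(P)
m=(z>42.5)&(z<60)&(abs(W[...,0])<51)&(W[...,1]>8)&(W[...,1]<75); print(m.sum(),W[m].min(0),W[m].max(0),z[m].max(),np.median(z[m]))
m=(z>56)&(z<66)&(abs(W[...,0])<80)&(abs(W[...,1])<130);rect(P,m,'rim')
I=(abs(W[...,0])<54)&(abs(W[...,1])<88); print('max z inside',np.percentile(z[I],99.8))
plan([(343.2,-287.3,125,20.5)],44)
```

```text
[445.94522492  50.58434521 158.90627281] 13.438043389730778
826 [-50.62006582   8.60984069] [40.07227856 63.84282223] 50.02380289248026 45.156710148019755
rim 4834 [432.1  29.9] [131.4 202. ] 13.4 z [58.2 61.1 62.3]
max z inside 281.07734344901326
9 rows spin -0.0022 [[-0.099, 0.169, 0.019], [-0.102, 0.168, 0.019], [-0.104, 0.166, 0.019], [-0.106, 0.165, 0.019], [-0.108, 0.164, 0.019], [-0.111, 0.162, 0.019], [-0.113, 0.161, 0.019], [-0.115, 0.159, 0.019], [-0.117, 0.157, 0.019]]
total 9 q6 end ~ 29.566584316229886
```

View pics/10.png

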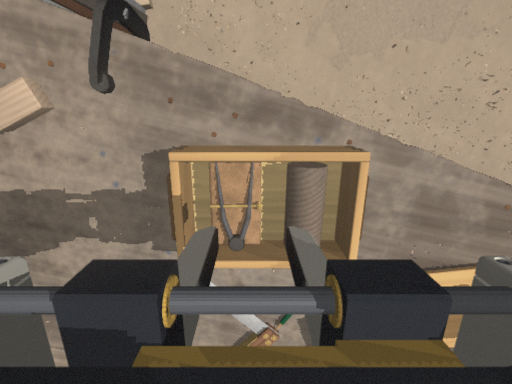

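The dividers lie flat on the block, head at (237,243) and points at (218,163) and (252,163), with the roller beside it. Next is the lid.

>>> {"api": "carry_out", "payload": {
  "linear": [
    [-0.099,0.169,0.019],
    [-0.102,0.168,0.019],
    [-0.104,0.166,0.019],
    [-0.106,0.165,0.019],
    [-0.108,0.164,0.019],
    [-0.111,0.162,0.019],
    [-0.113,0.161,0.019],
    [-0.115,0.159,0.019],
    [-0.117,0.157,0.019],
    [0,0,0]
  ],
  "spin": [-0.0022,-0.0022,-0.0022,-0.0022,-0.0022,-0.0022,-0.0022,-0.0022,-0.0022,0],
  "fingers": [0.5,0.5,0.5,0.5,0.5,0.5,0.5,0.5,0.5,0.5]
}}

```text
clock: 25.55
ee_pos: [343.3, -291.2, 125.0]
ee_rot: [0.0, 0.984, 0.177, -0.001]
contact_force: [-0.1, 0.1, 0.4]
grip_width: 0.5
finger_force: 0.0
```

>>> {"api": "carry_out", "payload": {
  "linear": [
    [0,0,0.1],
    [0,0,0.1],
    [0,0,0],
    [0,0,0],
    [0,0,0],
    [0,0,0],
    [0,0,0],
    [0,0,0],
    [0,0,0],
    [0,0,0]
  ],
  "spin": [0,0,0,0,0,0,0,0,0,0],
  "fingers": [0.5,0.5,0.5,0.5,0.5,0.5,0.5,0.5,0.5,0.5]
}}

```text
clock: 26.55
ee_pos: [344.7, -287.7, 86.2]
ee_rot: [0.0, 0.984, 0.178, 0.0]
contact_force: [-0.6, 0.0, 0.2]
grip_width: 0.499
finger_force: 0.0
```

Run:
```python
from h import *
s=sense(); print(s['ee_pos'],phi(s))
d=snap('wrist'); P=cloud(d); z=P[...,2]
N=(abs(P[...,0]-343)<55)&(abs(P[...,1]+287)<45)
rect(P,N&(z>44)&(z<53),'handle')
plan([(343.2,-287.3,20.5,20.5)],20)
```

```text
[ 344.70534563 -287.71959694   86.1615122 ] 20.5501868282571
handle 2489 [ 343.3 -287.5] [88.2 21.9] 20.4 z [45.4 48.8 50.2]
4 rows spin 0.0 [-0.002, -0.001, 0.082]
total 4 q6 end ~ 29.566584316229886
```

>>> {"api": "carry_out", "payload": {
  "linear": [
    [-0.006,-0.003,0.05],
    [0,0,0.1],
    [0,0,0.1],
    [0,0,0.06],
    [0,0,0.018],
    [0,0,0],
    [0,0,0],
    [0,0,0],
    [0,0,0],
    [0,0,0]
  ],
  "spin": [0,0,0,0,0,0,0,0,0,0],
  "fingers": [0.5,0.5,0.5,0.5,0.5,0.5,0.9,0.9,0.9,0.9]
}}

```text
clock: 27.6
ee_pos: [343.5, -287.7, 20.9]
ee_rot: [0.0, 0.984, 0.178, 0.0]
contact_force: [-1.2, 0.9, 1.8]
grip_width: 0.233
finger_force: 30.0
```

>>> {"api": "carry_out", "payload": {
  "linear": [
    [0,0,0],
    [0,0,0],
    [0,0,0],
    [0,0,-0.03],
    [0,0,-0.1],
    [0,0,-0.15],
    [0,0,-0.2],
    [0,0,-0.1],
    [0,0,0],
    [0,0,0]
  ],
  "spin": [0,0,0,0,0,0,0,0,0,0],
  "fingers": [0.9,0.9,0.9,0.9,0.9,0.9,0.9,0.9,0.9,0.9]
}}

```text
clock: 28.6
ee_pos: [343.0, -287.1, 135.8]
ee_rot: [-0.0, 0.984, 0.178, -0.0]
contact_force: [-0.6, 0.6, -2.9]
grip_width: 0.237
finger_force: 30.0
```

Run:
```python
from h import *
s=sense(); print(s['ee_pos'],phi(s),s['finger_force'],s['grip_width'])
plan([(432,29.85,136,13.35)],42)
```

```text
[ 342.97767725 -287.07928937  135.84034833] 20.554410371273992 29.99888151884079 0.23656302814824878
8 rows spin 0.0025 [[0.122, -0.166, -0.0], [0.119, -0.168, -0.0], [0.116, -0.17, -0.0], [0.114, -0.171, -0.0], [0.111, -0.173, -0.0], [0.108, -0.175, -0.0], [0.105, -0.177, -0.0], [0.103, -0.178, -0.0]]
total 8 q6 end ~ 80.60269657927273
```

>>> {"api": "carry_out", "payload": {
  "linear": [
    [0.122,-0.166,0],
    [0.119,-0.168,0],
    [0.116,-0.17,0],
    [0.114,-0.171,0],
    [0.111,-0.173,0],
    [0.108,-0.175,0],
    [0.105,-0.177,0],
    [0.103,-0.178,0],
    [0,0,0],
    [0,0,0]
  ],
  "spin": [0.0025,0.0025,0.0025,0.0025,0.0025,0.0025,0.0025,0.0025,0,0],
  "fingers": [0.9,0.9,0.9,0.9,0.9,0.9,0.9,0.9,0.9,0.9]
}}

```text
clock: 29.6
ee_pos: [430.9, 30.5, 134.6]
ee_rot: [-0.0, 0.993, 0.118, -0.002]
contact_force: [-0.2, 0.2, -2.8]
grip_width: 0.234
finger_force: 30.0
```

>>> {"api": "carry_out", "payload": {
  "linear": [
    [0,0,0],
    [0,0,0],
    [0,0,0],
    [0,0,0],
    [0,0,0],
    [0,0,0.1],
    [0,0,0],
    [0,0,0],
    [0,0,0],
    [0,0,0]
  ],
  "spin": [0,0,0,0,0,0,0,0,0,0],
  "fingers": [0.9,0.9,0.9,0.9,0.9,0.9,0.9,0.9,0.9,0.9]
}}

```text
clock: 30.6
ee_pos: [432.8, 29.3, 117.1]
ee_rot: [0.0, 0.993, 0.116, 0.001]
contact_force: [0.1, -0.3, -3.3]
grip_width: 0.233
finger_force: 30.0
```

Run:
```python
from h import *
s=sense(); print(s['ee_pos'],phi(s))
d=snap('wrist'); P=cloud(d); z=P[...,2]; zt=s['ee_pos'][2]; W=boxf(P)
m=(abs(z-(zt-5.9))<4)&(abs(W[...,0])<110)&(abs(W[...,1])<125); 
n,l,st,c=cv2.connectedComponentsWithStats(m.astype(np.uint8)); m=l==1+np.argmax(st[1:,4])
rect(P,m,'lid'); q=P[m]; A=np.c_[q[:,:2]-q[:,:2].mean(0),np.ones(len(q))]; k=np.linalg.lstsq(A,q[:,2],rcond=None)[0]; print('tilt',k)
print(W[m].min(0),W[m].max(0),np.percentile(W[m],[1,99],axis=0))
m=(abs(z-(zt+27.5))<5)&(abs(W[...,0])<60)&(abs(W[...,1])<9); rect(P,m,'handle'); print(np.percentile(W[m],[1,99],axis=0))
plan([(432,29.85,76,13.35)],10)
```

```text
[432.84903272  29.2903202  117.11610095] 13.357771379681251
lid 29992 [449.1  32.9] [ 96.8 202.4] 13.2 z [110.5 111.6 112.6]
tilt [-1.52162293e-04 -4.07193031e-04  1.11583943e+02]
[ -30.82363581 -102.11364807] [ 66.01909167 100.31886703] [[-17.23424325 -99.49986644]
 [ 65.48066506  97.74392523]]
handle 3231 [432.8  30. ] [88.2 18. ] 13.3 z [142.9 145.2 146.4]
[[-41.1940206   -8.87292373]
 [ 44.43500574   8.78207022]]
5 rows spin 0.0 [-0.001, -0.001, 0.041]
total 5 q6 end ~ 80.60269657927273
```

>>> {"api": "carry_out", "payload": {
  "linear": [
    [-0.003,-0.004,0.05],
    [0,0,0.06],
    [0,0,0.04],
    [0,0,0.02],
    [0,0,0.01],
    [0,0,0.01],
    [0,0,0.005],
    [0,0,0],
    [0,0,0],
    [0,0,0]
  ],
  "spin": [0,0,0,0,0,0,0,0,0,0],
  "fingers": [0.9,0.9,0.9,0.9,0.9,0.9,0.9,0.9,0.9,0.9]
}}

```text
clock: 31.65
ee_pos: [431.7, 30.0, 77.6]
ee_rot: [0.0, 0.993, 0.116, 0.0]
contact_force: [-0.9, -0.1, -2.5]
grip_width: 0.231
finger_force: 30.0
```

Run:
```python
from h import *
s=sense(); print(s['ee_pos'],phi(s),s['contact_force'],s['ft_torque'])
```

```text
[431.72184027  29.98292929  77.64905479] 13.354392801688865 [-0.92681741 -0.0673977  -2.51534452] [ 0.01269112 -0.00091857  0.03650783]
```

>>> {"api": "carry_out", "payload": {
  "linear": [
    [0,0,0.005],
    [0,0,0.004],
    [0,0,0],
    [0,0,0],
    [0,0,0],
    [0,0,0],
    [0,0,0],
    [0,0,0],
    [0,0,0],
    [0,0,0]
  ],
  "spin": [0,0,0,0,0,0,0,0,0,0],
  "fingers": [0.9,0.9,0.9,0.9,0.5,0.5,0.5,0.5,0.5,0.5]
}}

```text
clock: 32.65
ee_pos: [431.6, 30.0, 75.6]
ee_rot: [-0.0, 0.993, 0.116, 0.0]
contact_force: [0.5, 0.1, -1.4]
grip_width: 0.499
finger_force: 0.0
```

>>> {"api": "carry_out", "payload": {
  "linear": [
    [0,0,-0.03],
    [0,0,-0.1],
    [0,0,-0.15],
    [0,0,-0.2],
    [0.05,0,-0.1],
    [0.05,0,0],
    [0,0,0],
    [0,0,0],
    [0,0,0],
    [0,0,0]
  ],
  "spin": [0,0,0,0,0,0,0,0,0,0],
  "fingers": [0.5,0.5,0.5,0.5,0.5,0.5,0.5,0.5,0.5,0.5]
}}

```text
clock: 33.65
ee_pos: [450.0, 34.7, 190.5]
ee_rot: [-0.0, 0.993, 0.116, -0.001]
contact_force: [-0.7, -1.0, -0.1]
grip_width: 0.498
finger_force: 0.0
```

Run:
```python
from h import *
s=sense(); print(s['ee_pos'],s['contact_force'],s['grip_width'])
d=snap('wrist'); save(d,'11.png'); P=cloud(d); z=P[...,2]; W=boxf(P)
m=(abs(z-70)<5)&(abs(W[...,0])<110)&(abs(W[...,1])<125)
n,l,st,c=cv2.connectedComponentsWithStats(m.astype(np.uint8)); m=l==1+np.argmax(st[1:,4])
r=rect(P,m,'lid'); print(boxf(np.array(r[0])))
q=P[m]; A=np.c_[q[:,:2]-q[:,:2].mean(0),np.ones(len(q))]; print('tilt',np.linalg.lstsq(A,q[:,2],rcond=None)[0])
```

```text
[450.04450358  34.6983994  190.52319415] [-0.67760733 -0.98787401 -0.10545301] 0.49822284879544027
lid 15486 [430.6  29.7] [131.6 202.3] 13.4 z [69.2 70.4 71.5]
[-0.9412031   0.19565472]
tilt [-1.10792427e-04 -6.11541873e-05  7.03561921e+01]
```

View pics/11.png

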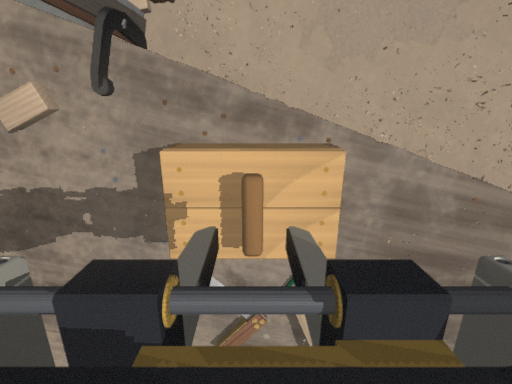

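The lid (163–342, 148–257) sits flat on the box: its boards are at z = 70.4 mm against 70 expected, centred within about 1 mm, with no measurable tilt.

```bash
python3 -c "
from cell import job
print(job.hand_in())"
```

```text
the job is handed in; nothing more can be done
None
```

The box is packed with the block, roller and dividers inside, the lid measured flat and centred on the rim within about 1 mm, and the job was handed in at about 34 s of the 72 s allowed; the hand-in returned no verdict.

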